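# Hold the lift tower in the V-block for marking out

### The arm

A 6-joint arm with a two-finger parallel gripper is mounted at the origin on the work surface. World frame = base frame: x ahead of the robot, y to its left, z up, the work surface at z = 0. Lengths are in m, angles in degrees, forces in N, time in s.
With the tool pointing down it reaches from about 0.325 to 0.85 m from the base axis. Payload 15.5 kg.
Tool frame: the origin (TCP) lies at the very end of the fingers, on their centre line; the grasp point (between the pads) lies 19 mm behind it; z points along the fingers, y is the direction in which the jaws open and shut (so a half turn about z gives the same grasp; the last joint's range is limited). The gripper opens to 91 mm and grips with 3 to 60 N. Pads are 32 mm wide; open, the fingers measure 118 mm over their backs; the gripper's body (76 mm by 178 mm) begins 60 mm behind the grasp point.
Start: joints at [-70.502, 28.281, 77.091, -0, 74.628, -5.472], TCP at [0.264, -0.567, 0.214] pointing down, gripper open.
Joint ranges: [-166.48, 166.48], [-47.26, 123.95], [12.59, 153.08], [-70.14, 250.14], [6.76, 159.57], [-176.63, 176.63]. Speed limits (degrees/s): [108.29, 108.29, 147.25, 172.46, 172.46, 172.46].

### API

Orientations are given as a 3x3 rotation matrix whose columns are the frame's x, y, z axes.
In Python, from station import * gives the robot as it stands.
- The arm moves only by the tool step_arm, never from a script. Its argument "moves" is a list that holds one entry, the list of rows, each a list of 6 numbers: the shift along the tool's x, y, z each as a share of 20 mm, from -1 to 1, then the turn, a rotation vector about the tool's x, y, z each as a share of 5 degrees, from -1 to 1. A call has 1 to 5 rows; each row shifts and turns the commanded pose from where the row before left it, along the tool's axes as they then stand; what a row does not reach is not made up. A row lasts 1/12 s, in which the tool goes at most 41.7 mm and 7.16 degrees, less where a joint would pass 70% of its speed; a pose out of reach is approached as far as the arm can. A call with a number of a shift or a turn outside -1 to 1 is refused whole. A call with a gripper value outside its range is refused whole. "claw" is the opening, from 0 (shut) to 1 (fully open), set as the call begins (left out, the last holds). The fingers move at their own pace and stop on an object; "grip_force" is the grip in N (left out, the last holds). Time passes only in rows, so rows that do not move let the fingers close. It gives the time, the measured TCP pose, the force and the opening at its end, in the units of the state.
- sense(): the state, without advancing time (a new reading comes with each control period).
- read_camera(name): name is "scene" or "side" or "wrist"; returns a dict with "image" (400x640x3 uint8, red, green, blue), "fx", "fy", "cx", "cy" (pixels), "k1" (the pictures are not rectified: a ray, as slopes to the right and down, at radius r is drawn at 1 + k1 r^2 times it, then the intrinsics apply), "rvec" (rotation vector, rad) and "tvec" (3), from world to camera coordinates, as OpenCV has them; the wrist camera has in their place "hand_eye" (4x4, takes a point from camera to tool coordinates, whose origin is the TCP and whose axes are the flange's). Camera axes: x right, y down, z forward; pixel columns grow to the right and rows downward; lengths in m; the calibration is good to about 2 mm. A picture is of the moment at which its call begins: read the wrist's pose just before it. There is no depth.
- hand_in(): hands the job in, once; it reports no verdict.
The state is a dict: "t": time; "joint_pos": joint angles; "joint_vel": joint speeds; "joint_efforts": joint torques, N m; "eef_pos": TCP position; "ee_rot": TCP orientation; "wrist_force": force on the tool from outside, world axes, zero at the start; "moment": the same for the moment, N m; "width": finger opening in m.
Only numpy, scipy, OpenCV 4.12 (cv2) and the standard library are available. Lean on these libraries where they do the work, as an engineer would, in place of code of your own. Each camera call takes 0.05 s, during which the arm holds its last target.

### The job

Lift the round lift tower out of the parts tray, lower it (do not drop it) lengthwise into the V-block so that it lies on both sloping faces of both yokes with its two ends sticking out about equally, and keep it pressed down into the V with about 10 N so that it can be marked out. Finish while still holding it pressed there, and leave the other things on the table where they are.

Things in the scene. Friction and masses are not known exactly. Their poses are not given: they have to be found in the camera images.
- tower: the part to handle: straight white plastic cylinder, 36 mm diameter, 150 mm long, 0.13 to 0.24 kg, with thin grey floor rings; the only long round bar (the bar beside it in the tray is square). It lies on its side in the tray, level, its axis 34 mm above the table, loose by 1 mm. Origin: its middle, on its axis; its x axis is the cylinder's axis.
- tray: fixed wooden tray 220 (x) x 210 x 16 mm, floor 4 mm thick; origin under its centre. The tower lies along its x, 45 mm to +y, 12 mm above its floor on two saddles 18 mm long, 58 mm either side of the tower's middle, 24 mm high; between them 98 mm are free for fingers. Beside the tower 38 mm are free to the rim, about 66 mm to the square bar.
- vblock: fixed steel V-block: dark riser 124 (x) x 60 (y) x 60 mm high carrying two bright V yokes; origin under its centre, z up. The groove runs along x at y = 0. The yokes, each 28 mm long, are centred 46 mm either side of the middle; 64 mm are open between them for fingers, down to the riser's top. The axis of a seated tower is 97.5 mm above the table, its top 115.5 mm.
- vface_left: the sloping faces (one per yoke) on the V-block's +y side, fixed to it; same origin and axes. 45 degree slope from the groove's bottom line, 72 mm above the table, to an edge 94 mm high and 22 mm from the middle; the yoke's outside is 30 mm from the middle. Rigid, unsprung.
- vface_right: the same on the V-block's -y side, mirrored; same origin and axes as the V-block.
- bar_block: bystander: white square bar 120 x 32 x 32 mm lying in the tray parallel to the tower, about 100 mm to its side; origin under its centre.
- drum: bystander: white round drum 56 mm diameter, 35 mm high, standing about 110 to 130 mm to the side of the V-block; origin under its centre.
- tree: bystander: model tree 65 mm high on a 40 mm round foot, near the tray on the robot's side; origin under its foot.
- office_block: bystander: white block 50 x 100 x 50 mm high, beyond the work area; origin under its centre.
- glue: bystander: white bottle 40 mm diameter, 110 mm high; origin under its centre.
- ruler: bystander: flat steel bar 30 x 250 x 4 mm; origin under its centre.
- mug: bystander: white mug 76 mm wide, 85 mm high; origin under its centre.
There are look-alikes about, which are no part of the job. Leave any orange look-alike of the tower alone.

How it is judged (in metres and radians):
On the way:
1. the tower is lifted clear of the tray (height (world z) of tower above 0.06 m and contact force between tower and tray below 0.05 N and contact force between tower and the fingers above 0.5 N), for 0.1 s.
At the end, for the whole second after the job is handed in: The tower is at rest in the V-block: within 20 mm of its middle along the groove, 3 mm across it, 3 mm below to 2.5 mm above its seated height, and 0.04 rad of the groove's line; fingers still on it with over 2 N, and 3 to 30 N on the left faces and on the right faces (z of tower in the frame of vblock between 0.0945 and 0.1 m and y of tower in the frame of vblock between -0.003 and 0.003 m and x of tower in the frame of vblock between -0.02 and 0.02 m and angle between the x axis of tower and the x axis of vblock, either way round below 0.04 rad and linear speed of tower below 0.02 m/s and contact force between tower and the fingers above 2 N and contact force between tower and vface_left between 3 and 30 N and contact force between tower and vface_right between 3 and 30 N); the arm keeps its last pose, push and grip.
It fails at once if the tower is dropped or thrown (moves faster than 0.3 m/s with no finger on it) (linear speed of tower above 0.3 m/s and contact force between tower and the fingers below 0.01 N).
It fails at once if a bystander is moved more than 30 mm (distance of any of bar_block, drum, tree, office_block, glue, ruler, mug from where it was at the start of the episode above 0.03 m).
It also fails if it takes over 42 s, if anything falls off the work surface, if the arm or the gripper's body presses on something with over 40 N, if the wrist force passes 120 N, or if a joint passes its speed limit or range.

## Working session

There is one attempt and no reset: what is moved stays moved. The work goes in short steps, Python scripts to look and compute and a tool call to move; the robot and the scene stay as the last step left them, time stands still between calls to the robot, and variables do not carry over. Pictures are saved under pics/ and viewed, and the job is handed in when it is done.

Besides the shell and the picture viewer there is one more tool, called as a command line: name --argument value ..., lists and objects as JSON in quotes. step_arm: Moves the arm, as the interface text tells. Shift numbers are shares of 20 mm and turn numbers shares of 5 degrees, none past 1 either way. Its arguments: {"type":"object","properties":{"moves":{"type":"array","items":{"type":"array","items":{"type":"array","items":{"type":"number"}}}},"claw":{"type":"number"},"grip_force":{"type":"number"}},"required":["moves"]}

```bash
ls; mkdir -p pics
python3 - <<'E'
from station import *
import cv2,pickle
s=sense();print({k:s[k] for k in s})
for n in("scene","side","wrist"):
    c=read_camera(n);cv2.imwrite(f"pics/{n}0.png",c["image"][:,:,::-1]);pickle.dump(c,open(f"{n}0.pkl","wb"))
    print(n,{k:v for k,v in c.items() if k!="image"})
E
```

```text
pics
{'t': 0.0, 'joint_pos': array([-7.05028756e+01,  2.83170797e+01,  7.71266268e+01, -7.07057428e-04,
        7.46293774e+01, -5.47317686e+00]), 'joint_vel': array([-0.05236186, -0.01772586, -0.04632788,  0.08227258,  0.06771706,
       -0.09807934]), 'joint_efforts': array([-6.21783329e-06, -8.78831363e+01, -3.81851542e+01,  7.08139432e-02,
        5.34879451e-02, -1.64009343e-04]), 'eef_pos': array([ 0.2636992 , -0.56622327,  0.21331743]), 'ee_rot': array([[ 9.06525366e-01,  4.22151123e-01, -4.36945088e-04],
       [ 4.22151335e-01, -9.06524580e-01,  1.19844005e-03],
       [ 1.09821350e-04, -1.27087326e-03, -9.99999186e-01]]), 'wrist_force': array([-0.16758383, -0.25930359,  0.22471394]), 'moment': array([0.02209847, 0.03197289, 0.00311221]), 'width': 0.09128761161281912}
scene {'fx': 419.84962025084155, 'fy': 419.84962025084155, 'cx': 315.0446373519975, 'cy': 198.7253202638807, 'k1': -0.0350751754037161, 'rvec': array([ 2.05479281,  1.74305605, -0.47782435]), 'tvec': array([-0.10268549, -0.43261382,  1.64527375])}
side {'fx': 476.2819908768251, 'fy': 476.2819908768251, 'cx': 315.8557518924246, 'cy': 196.86763338640648, 'k1': -0.029732643492314227, 'rvec': array([ 0.65394916, -2.64293343,  1.11850731]), 'tvec': array([0.46560887, 0.2013891 , 1.30509324])}
wrist {'fx': 356.035673833362, 'fy': 356.035673833362, 'cx': 316.9435879093669, 'cy': 198.51290932671787, 'k1': -0.06327158178999445, 'hand_eye': array([[-4.40914910e-04, -9.58546480e-01, -2.84935873e-01,
         8.09103526e-02],
       [ 9.99999728e-01, -2.54048733e-04, -6.92777886e-04,
         1.14141693e-03],
       [ 5.91672206e-04, -2.84936101e-01,  9.58546331e-01,
        -1.71110498e-01],
       [ 0.00000000e+00,  0.00000000e+00,  0.00000000e+00,
         1.00000000e+00]])}
```

View pics/scene0.png

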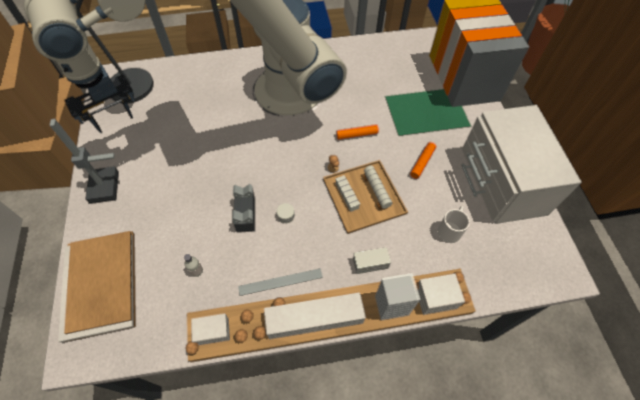

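View pics/side0.png

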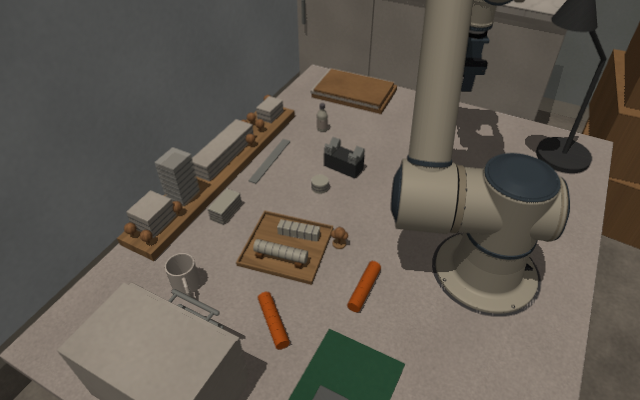

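View pics/wrist0.png

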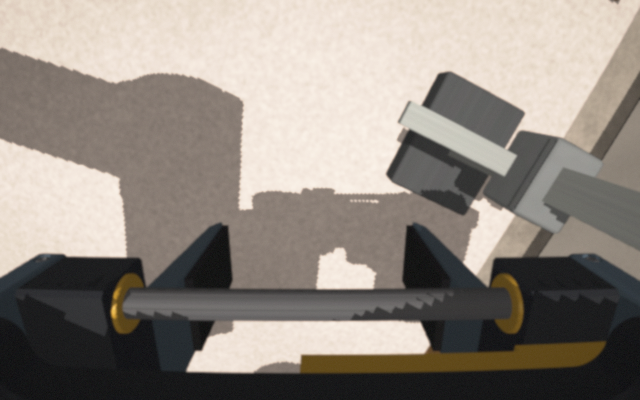

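Candidates for the tower: the ringed round bar in the tray (scene 377,187; side 281,250), the square bar in the tray (scene 346,193; side 298,231), and the orange look-alikes (scene 357,131 and 424,160). By its description it should be the ringed round one. I'll check that in close crops.

```bash
cat > h.py <<'E'
import pickle,cv2,numpy as np
def ray(c,u,v,T=None):
    p=np.array([[[ (u-c['cx'])/c['fx'],(v-c['cy'])/c['fy'] ]]],float)
    xd=p[0,0]; x=xd.copy()
    for _ in range(30): x=xd/(1+c['k1']*(x@x))
    d=np.array([x[0],x[1],1.])
    if 'rvec' in c:
        R=cv2.Rodrigues(c['rvec'])[0]; return -R.T@c['tvec'],R.T@d
    H=c['hand_eye'];R,t=T
    return R@H[:3,3]+t,R@(H[:3,:3]@d)
def onz(c,u,v,z,T=None):
    o,d=ray(c,u,v,T);return o+d*(z-o[2])/d[2]
def proj(c,P,T=None):
    P=np.asarray(P,float)
    if 'rvec' in c: q=cv2.Rodrigues(c['rvec'])[0]@P+c['tvec']
    else:
        H=c['hand_eye'];R,t=T; q=H[:3,:3].T@(R.T@(P-t)-H[:3,3])
    x=q[:2]/q[2];x=x*(1+c['k1']*(x@x));return x*c['fx']+[c['cx'],c['cy']]
def load(n):return pickle.load(open(n+'.pkl','rb'))
E
python3 - <<'E'
from h import *
a=load('scene0')['image'][:,:,::-1];b=load('side0')['image'][:,:,::-1]
def cr(i,x,y,w,h):return cv2.resize(i[y:y+h,x:x+w],(400,300),interpolation=cv2.INTER_CUBIC)
o=np.vstack([np.hstack([cr(a,315,155,100,75),cr(a,210,165,100,75)]),np.hstack([cr(b,230,205,120,90),cr(b,300,125,100,75)])])
cv2.imwrite('pics/crop0.png',o)
E
```

```text
(no output)
```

View pics/crop0.png

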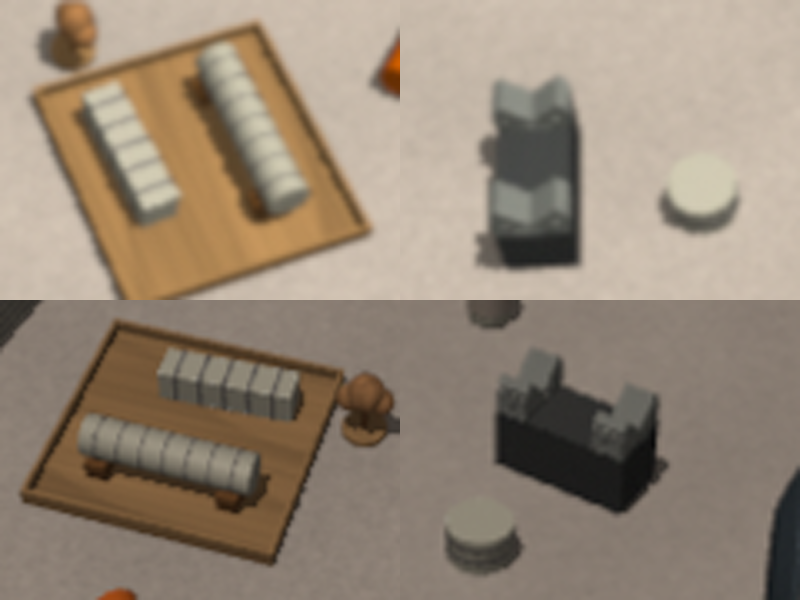

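The crops confirm it: the round ringed bar on saddles is the tower (scene ~377,187), and the other bar is square. The V-block is at scene (243,207), and its yokes show as two bright Vs. Next I'll measure both.

Run:
```python
from h import *
np.set_printoptions(precision=4,suppress=True)
a=load('scene0');b=load('side0')
S=lambda x,y:(315+x/4-.375,155+y/4-.375)
V=lambda x,y:(210+x/4-.375,165+y/4-.375)
D=lambda x,y:(230+x*.3-.35,205+(y-300)*.3-.35)
W=lambda x,y:(300+(x-400)/4-.375,125+(y-300)/4-.375)
print('tray scene');P=[onz(a,*S(*p),.016) for p in[(35,95),(258,22),(370,230),(130,298)]]
for p in P:print(p)
print(sum(P)/4,[np.linalg.norm(P[i]-P[i-1]) for i in range(4)])
print('tray side');P=[onz(b,*D(*p),.016) for p in[(115,321),(343,375),(273,562),(23,495)]]
for p in P:print(p)
print(sum(P)/4,[np.linalg.norm(P[i]-P[i-1]) for i in range(4)])
print('vblock riser base corners side z0'); 
for p in[(497,463),(622,513),(655,465)]:print(onz(b,*W(*p),0))
print('riser top side z.06');
for p in[(497,412),(622,460),(657,440)]:print(onz(b,*W(*p),.06))
print('scene base');
for p in[(503,265),(578,263)]:print(onz(a,*V(*p),0))
print('yoke tips scene z.094');
for p in[(495,82),(570,78),(492,183),(572,181)]:print(onz(a,*V(*p),.094))
print('drum',onz(a,*V(702,187),.035))
# tower ends silhouettes scene axis
for p in[(217,50),(287,195)]:print('tower end',onz(a,*S(*p),.034))
for p in[(90,435),(243,473)]:print('tower end side',onz(b,*D(*p),.034))
```

```text
tray scene
[0.4482 0.0585 0.016 ]
[0.4053 0.2616 0.016 ]
[0.6196 0.3013 0.016 ]
[0.6476 0.099  0.016 ]
[0.5302 0.1801 0.016 ] [np.float64(0.20345832198060654), np.float64(0.20765675967325722), np.float64(0.21795643823750993), np.float64(0.2042127439409386)]
tray side
[0.6526 0.1009 0.016 ]
[0.4374 0.0641 0.016 ]
[0.3968 0.2694 0.016 ]
[0.6119 0.3063 0.016 ]
[0.5247 0.1852 0.016 ] [np.float64(0.20944834911660312), np.float64(0.21828722336949385), np.float64(0.2092606786114473), np.float64(0.21819616292271773)]
vblock riser base corners side z0
[ 0.5981 -0.1911  0.    ]
[ 0.4763 -0.1818  0.    ]
[ 0.477  -0.2509  0.    ]
riser top side z.06
[ 0.5957 -0.1863  0.06  ]
[ 0.4776 -0.1778  0.06  ]
[ 0.4627 -0.214   0.06  ]
scene base
[0.64   0.0637 0.    ]
[0.6479 0.1226 0.    ]
yoke tips scene z.094
[0.5285 0.0746 0.094 ]
[0.5344 0.1329 0.094 ]
[0.6163 0.0558 0.094 ]
[0.6244 0.1154 0.094 ]
drum [0.6151 0.2269 0.035 ]
tower end [0.4402 0.2151 0.034 ]
tower end [0.5869 0.2383 0.034 ]
tower end side [0.5883 0.2381 0.034 ]
tower end side [0.4544 0.214  0.034 ]
```

Tray centre is about (0.525, 0.185) with yaw ~10°, and the tower middle is about (0.517, 0.229). My V-block scene numbers used a wrong crop offset, so I'm ignoring them. The side view puts it near (0.535, -0.21). I'll move over it for a wrist-camera view.

step_arm --moves '[[[1,-0.58,0,0,0,0],[1,-0.58,0,0,0,0],[1,-0.58,0,0,0,0],[1,-0.58,0,0,0,0],[1,-0.58,0,0,0,0]]]'

```text
t: 0.57
eef_pos: [0.3304, -0.4707, 0.2137]
ee_rot: [[0.907, 0.422, -0.0], [0.422, -0.907, 0.0], [-0.0, -0.0, -1.0]]
wrist_force: [0.2, -0.5, -0.2]
width: 0.0911
```

step_arm --moves '[[[1,-0.58,0,0,0,0],[1,-0.58,0,0,0,0],[1,-0.58,0,0,0,0],[1,-0.58,0,0,0,0],[1,-0.58,0,0,0,0]]]'

```text
t: 0.98
eef_pos: [0.3966, -0.3759, 0.2138]
ee_rot: [[0.907, 0.422, -0.0], [0.422, -0.907, 0.0], [-0.0, -0.0, -1.0]]
wrist_force: [-0.3, -0.3, 0.1]
width: 0.0913
```

step_arm --moves '[[[1,-0.58,0,0,0,0],[1,-0.58,0,0,0,0],[1,-0.58,0,0,0,0],[1,-0.58,0,0,0,0],[1,-0.58,0,0,0,0]]]'

```text
t: 1.4
eef_pos: [0.4628, -0.2811, 0.2138]
ee_rot: [[0.907, 0.422, -0.0], [0.422, -0.907, 0.0], [-0.0, -0.0, -1.0]]
wrist_force: [-0.5, -1.1, 0.3]
width: 0.0909
```

step_arm --moves '[[[1,-0.58,0,0,0,0],[1,-0.58,0,0,0,0],[0.5,-0.58,0,0,0,0],[0,0,0,0,0,0],[0,0,0,0,0,0]]]'

```text
t: 1.82
eef_pos: [0.493, -0.2291, 0.2138]
ee_rot: [[0.906, 0.423, -0.0], [0.423, -0.906, 0.0], [-0.0, -0.0, -1.0]]
wrist_force: [0.6, -1.0, 0.2]
width: 0.0912
```

```bash
cat > snap.py <<'E'
import sys,pickle,cv2
from station import *
n=sys.argv[1]
s=sense();c=read_camera("wrist");c['T']=(s['ee_rot'],s['eef_pos'])
pickle.dump(c,open(n+".pkl","wb"));cv2.imwrite(f"pics/{n}.png",c["image"][:,:,::-1])
print(s['t'],s['eef_pos'],s['ee_rot'],s['wrist_force'],s['width'],s['joint_pos'],abs(s['joint_vel']).max())
E
python3 snap.py w1
```

```text
1.8167 [ 0.49299028 -0.22907428  0.21378426] [[ 9.05904893e-01  4.23481001e-01 -4.07755273e-04]
 [ 4.23481060e-01 -9.05904955e-01  6.53288185e-05]
 [-3.41722008e-04 -2.31858331e-04 -9.99999915e-01]] [ 0.56887941 -0.97645892  0.22299683] 0.09119840596847724 [-3.12111191e+01  2.17587578e+01  8.86299085e+01 -9.49888776e-03
  6.96332548e+01  3.37376319e+01] 1.6414815781405596
```

View pics/w1.png

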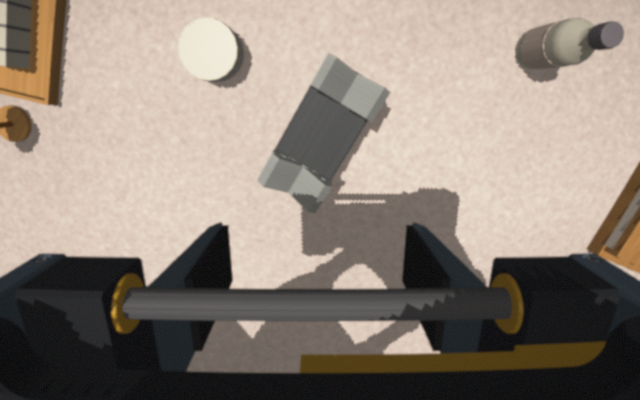

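The wrist view shows the V-block at about (325,130), the drum at (208,48) and the glue at (565,45). Zooming in for the yoke edges.

Run:
```python
from h import *
i=load('w1')['image'][40:220,240:400,::-1]
cv2.imwrite('pics/w1c.png',cv2.resize(i,None,fx=3.33333,fy=3.33333,interpolation=cv2.INTER_CUBIC))
```

```text
(no output)
```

View pics/w1c.png

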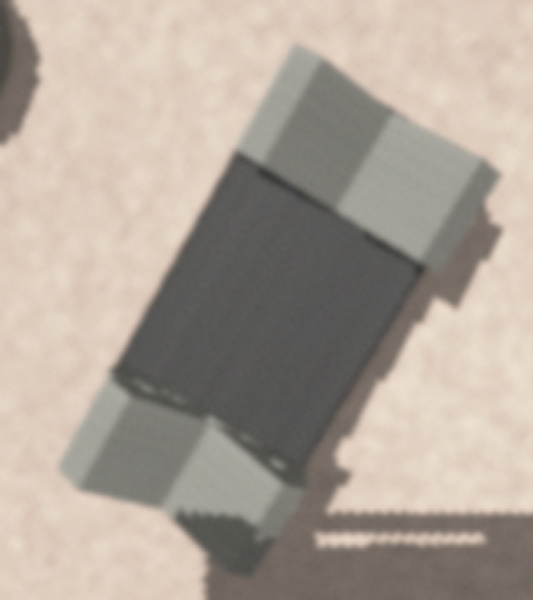

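Run:
```python
from h import *
np.set_printoptions(precision=4,suppress=True)
c=load('w1');T=c['T']
f=lambda x,y,z:onz(c,240+(x+.5)*.3-.5,40+(y+.5)*.3-.5,z,T)
G=[f(*p,.072) for p in[(390,113),(337,210),(211,422),(165,505)]]
print('groove',*G)
print(np.linalg.norm(G[0]-G[1]),np.linalg.norm(G[1]-G[2]),np.linalg.norm(G[2]-G[3]),'mid',(G[1]+G[2])/2,(G[0]+G[3])/2)
L=[f(*p,.094) for p in[(322,63),(265,168),(125,390),(83,490)]]
O=[f(*p,.094) for p in[(297,45),(240,152),(115,378),(62,466)]]
R=[f(*p,.094) for p in[(497,172),(302,492)]]
for n,q in(('L',L),('O',O),('R',R)):
  print(n,*q,sum(q)/len(q))
for q in(G,L,O,R):
  d=q[0]-q[-1];print(np.degrees(np.arctan2(d[1],d[0])))
A=[f(*p,.06) for p in[(240,152),(425,268),(115,378),(297,475)]]
print('gap',*A,sum(A)/4)
```

```text
groove [ 0.5953 -0.219   0.072 ] [ 0.5682 -0.2173  0.072 ] [ 0.5043 -0.211   0.072 ] [ 0.478  -0.2091  0.072 ]
0.02708759804208806 0.0642258063803484 0.026401855668366454 mid [ 0.5363 -0.2142  0.072 ] [ 0.5366 -0.214   0.072 ]
L [ 0.5965 -0.1982  0.094 ] [ 0.5696 -0.1962  0.094 ] [ 0.507  -0.1873  0.094 ] [ 0.479  -0.1877  0.094 ] [ 0.538  -0.1923  0.094 ]
O [ 0.5976 -0.1912  0.094 ] [ 0.5704 -0.1893  0.094 ] [ 0.5088 -0.1839  0.094 ] [ 0.4826 -0.1805  0.094 ] [ 0.5398 -0.1862  0.094 ]
R [ 0.5922 -0.2462  0.094 ] [ 0.502  -0.2382  0.094 ] [ 0.5471 -0.2422  0.094 ]
-4.808246459468893
-5.0816915539220515
-5.336378404300393
-5.056151969536984
gap [ 0.5708 -0.1886  0.06  ] [ 0.5647 -0.2463  0.06  ] [ 0.502  -0.1825  0.06  ] [ 0.4983 -0.2398  0.06  ] [ 0.534  -0.2143  0.06  ]
```

V-block centre is (0.536, -0.214), groove yaw about -5.0°, and the yoke lengths and gap come out as given (27/64/27 mm). Now turning and moving over the tray.

step_arm --moves '[[[0,0,0,0,0,1],[0,0,0,0,0,1],[0,0,0,0,0,1],[0.12,-0.98,0,0,0,0],[0.12,-0.98,0,0,0,0]]]'

```text
t: 2.28
eef_pos: [0.4905, -0.1914, 0.2138]
ee_rot: [[0.985, 0.17, 0.0], [0.17, -0.985, -0.0], [-0.0, 0.0, -1.0]]
wrist_force: [-0.3, 0.4, 0.2]
width: 0.0914
```

step_arm --moves '[[[0.12,-0.98,0,0,0,0],[0.12,-0.98,0,0,0,0],[0.12,-0.98,0,0,0,0],[0.12,-0.98,0,0,0,0],[0.12,-0.98,0,0,0,0]]]'

```text
t: 2.7
eef_pos: [0.4855, -0.0917, 0.2139]
ee_rot: [[0.985, 0.172, 0.0], [0.172, -0.985, -0.0], [-0.0, 0.0, -1.0]]
wrist_force: [0.7, -0.7, 0.2]
width: 0.0916
```

step_arm --moves '[[[0.12,-0.98,0,0,0,0],[0.12,-0.98,0,0,0,0],[0.12,-0.98,0,0,0,0],[0.12,-0.98,0,0,0,0],[0.12,-0.98,0,0,0,0]]]'

```text
t: 3.12
eef_pos: [0.4805, 0.0069, 0.2139]
ee_rot: [[0.985, 0.172, 0.0], [0.172, -0.985, -0.0], [0.0, 0.0, -1.0]]
wrist_force: [1.0, -0.6, 1.8]
width: 0.0913
```

step_arm --moves '[[[0.12,-0.98,0,0,0,0],[0.12,-0.98,0,0,0,0],[0.12,-0.98,0,0,0,0],[0.12,-0.98,0,0,0,0],[0.12,-0.98,0,0,0,0]]]'

```text
t: 3.53
eef_pos: [0.4756, 0.1056, 0.214]
ee_rot: [[0.985, 0.172, 0.0], [0.172, -0.985, -0.0], [0.0, 0.0, -1.0]]
wrist_force: [1.2, -0.7, -0.7]
width: 0.0909
```

step_arm --moves '[[[0.12,-0.98,0,0,0,0],[0.12,-0.98,0,0,0,0],[0.12,-0.98,0,0,0,0],[0.12,-0.98,0,0,0,0],[0.12,-0.98,0,0,0,0]]]'

```text
t: 3.95
eef_pos: [0.4707, 0.2042, 0.2139]
ee_rot: [[0.985, 0.172, 0.0], [0.172, -0.985, -0.0], [0.0, 0.0, -1.0]]
wrist_force: [-0.5, -0.8, 0.5]
width: 0.0914
```

step_arm --moves '[[[0.12,-0.98,0,0,0,0],[0,0,0,0,0,0],[0,0,0,0,0,0]]]'

```text
t: 4.2
eef_pos: [0.4696, 0.2238, 0.2138]
ee_rot: [[0.985, 0.174, -0.0], [0.174, -0.985, -0.0], [-0.0, 0.0, -1.0]]
wrist_force: [-0.2, -0.2, 0.3]
width: 0.0911
```

```bash
python3 snap.py w2
```

```text
4.2 [0.46957417 0.2237532  0.21378431] [[ 9.84809795e-01  1.73636584e-01 -6.65463410e-05]
 [ 1.73636564e-01 -9.84809772e-01 -2.37249342e-04]
 [-1.06730652e-04  2.22090598e-04 -9.99999970e-01]] [-0.20044998 -0.18775342  0.33516884] 0.09110777321239147 [ 1.89064228e+01  1.98841746e+01  9.17607289e+01 -1.25057280e-02
  6.83631086e+01  9.89117097e+01] 1.4174135615538812
```

View pics/w2.png

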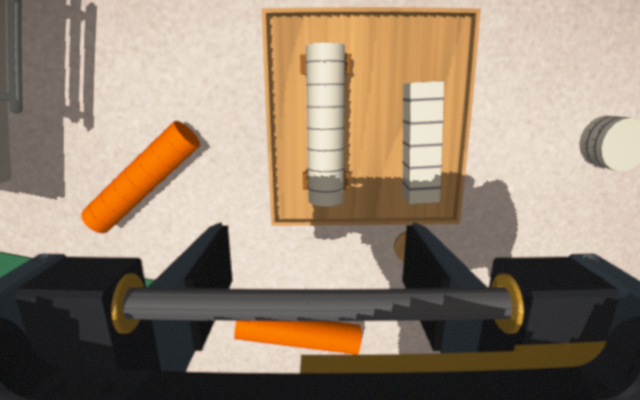

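The wrist view shows the tower at about (326,123) and the square bar at (423,142). The orange look-alikes are well clear, and the tree foot is at (400,245). I'll measure the tower's axis and ends from a mask.

Run:
```python
from h import *
np.set_printoptions(precision=4,suppress=True)
c=load('w2');T=c['T']
hsv=cv2.cvtColor(c['image'],cv2.COLOR_RGB2HSV)
m=((hsv[...,1]<80)*255).astype(np.uint8)
m[:, :285]=0;m[:,370:]=0;m[:25]=0;m[214:]=0
m=cv2.morphologyEx(m,cv2.MORPH_OPEN,np.ones((7,7)))
cs=cv2.findContours(m,0,2)[0];k=max(cs,key=cv2.contourArea);print(cv2.boundingRect(k),cv2.contourArea(k))
E=[]
for v in range(55,190,10):
    u=np.where(m[v])[0];l,r=u.min()-.5,u.max()+.5
    # silhouettes: use centre ray on axis height
    p=onz(c,(l+r)/2,v,.034,T);E.append([*p[:2],r-l])
E=np.array(E);print(E)
q=np.polyfit(E[:,0],E[:,1],1);print('yaw',np.degrees(np.arctan(q[0])))
x,y,w,h=cv2.boundingRect(k)
# far end: top rim visible at z .052 or bottom? near end
far=[onz(c,326,y-.5,z,T) for z in(.052,.034,.016)]
near=[onz(c,326,y+h-.5,z,T) for z in(.052,.034,.016)]
print('far',far,'near',near)
# tray
for p in[(263,10),(479,10),(461,222),(273,222)]:print(onz(c,*p,.016,T))
# saddle ends
for p in[(326,54),(326,76),(326,170),(326,188)]:print('saddle',onz(c,*p,.028,T))
```

```text
(306, 43, 39, 163) 5701.0
[[ 0.5849  0.2356 39.    ]
 [ 0.5761  0.234  39.    ]
 [ 0.5674  0.2319 38.    ]
 [ 0.5584  0.2308 37.    ]
 [ 0.5494  0.2291 37.    ]
 [ 0.5403  0.2275 37.    ]
 [ 0.5311  0.2253 36.    ]
 [ 0.5217  0.2236 36.    ]
 [ 0.5122  0.2219 36.    ]
 [ 0.5026  0.2201 36.    ]
 [ 0.4928  0.2183 36.    ]
 [ 0.4828  0.2165 36.    ]
 [ 0.4728  0.2147 36.    ]
 [ 0.4625  0.2128 34.    ]]
yaw 10.568258451837247
far [array([0.5934, 0.2366, 0.052 ]), array([0.5958, 0.2366, 0.034 ]), array([0.5982, 0.2366, 0.016 ])] near [array([0.4467, 0.2098, 0.052 ]), array([0.4411, 0.2083, 0.034 ]), array([0.4355, 0.2069, 0.016 ])]
[0.6168 0.3008 0.016 ]
[0.6548 0.0973 0.016 ]
[0.4426 0.0551 0.016 ]
[0.4066 0.261  0.016 ]
saddle [0.5865 0.2348 0.028 ]
saddle [0.5669 0.2312 0.028 ]
saddle [0.4767 0.2147 0.028 ]
saddle [0.458  0.2113 0.028 ]
```

Tower middle is (0.520, 0.223) at yaw 10.6° and length 149 mm, and the tray corners agree with that. I'll narrow the jaws to clear the rim, align, and go down.

step_arm --moves '[[[0,0,0,0,0,-0.12],[0.83,0.16,0,0,0,0],[0.83,0.16,0,0,0,0],[0.82,0.17,0,0,0,0],[0,0,1,0,0,0]]]' --claw 0.65 --grip_force 40

```text
t: 4.67
eef_pos: [0.5248, 0.2228, 0.1966]
ee_rot: [[0.983, 0.182, 0.007], [0.182, -0.983, 0.002], [0.007, -0.0, -1.0]]
wrist_force: [0.0, -0.2, 0.6]
width: 0.0615
```

step_arm --moves '[[[0,0,1,0,0,0],[0,0,1,0,0,0],[0,0,1,0,0,0],[0,0,1,0,0,0],[0,0,0,0,0,0]]]'

```text
t: 5.08
eef_pos: [0.5182, 0.2217, 0.1108]
ee_rot: [[0.983, 0.183, -0.005], [0.183, -0.983, -0.002], [-0.005, 0.001, -1.0]]
wrist_force: [-1.4, 0.2, -0.4]
width: 0.0595
```

```bash
python3 snap.py w3
```

```text
5.0833 [0.5181932  0.22172263 0.1108042 ] [[ 9.83169942e-01  1.82626132e-01 -4.95588086e-03]
 [ 1.82620036e-01 -9.83182164e-01 -1.65978903e-03]
 [-5.17565452e-03  7.26811542e-04 -9.99986342e-01]] [-1.38684077  0.18068377 -0.37210911] 0.059489079524985874 [ 1.70996748e+01  3.05134895e+01  9.22759318e+01 -8.77728823e-03
  5.75099416e+01  9.65817518e+01] 4.985375323132803
```

View pics/w3.png

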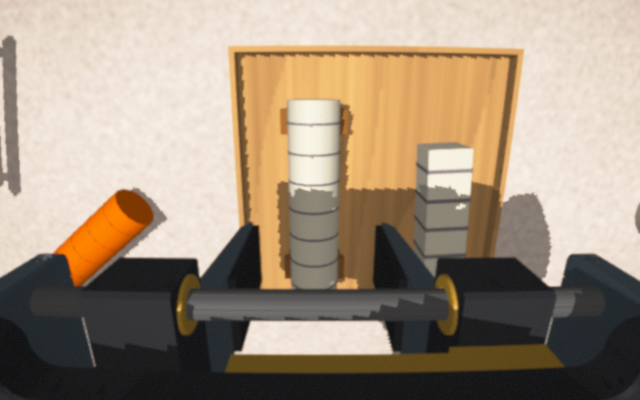

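The tower (centre ~315) lies midway between the fingers (258 and 376) and lines up with them. Going down the rest of the way.

step_arm --moves '[[[0,0,1,0,0,0],[0,0,1,0,0,0],[0,0,1,0,0,0],[0,0,0.8,0,0,0],[0,0,0.5,0,0,0]]]'

```text
t: 5.55
eef_pos: [0.5203, 0.223, 0.0278]
ee_rot: [[0.983, 0.183, 0.0], [0.183, -0.983, 0.0], [0.0, -0.0, -1.0]]
wrist_force: [-0.9, -0.5, -0.4]
width: 0.0594
```

step_arm --moves '[[[0,0,0.5,0,0,0],[0,0,0,0,0,0],[0,0,0,0,0,0]]]'

```text
t: 5.8
eef_pos: [0.5202, 0.2234, 0.0184]
ee_rot: [[0.983, 0.183, 0.0], [0.183, -0.983, 0.0], [0.0, -0.0, -1.0]]
wrist_force: [-0.6, -0.2, 0.4]
width: 0.0593
```

step_arm --moves '[[[0,0,0.15,0,0,0],[0,0,0,0,0,0],[0,0,0,0,0,0]]]'

```text
t: 6.05
eef_pos: [0.5201, 0.2236, 0.0154]
ee_rot: [[0.983, 0.183, 0.001], [0.183, -0.983, 0.0], [0.001, -0.0, -1.0]]
wrist_force: [-0.5, 0.0, 0.2]
width: 0.059
```

step_arm --moves '[[[0,0,0,0,0,0],[0,0,0,0,0,0],[0,0,0,0,0,0],[0,0,0,0,0,0],[0,0,0,0,0,0]]]' --claw 0 --grip_force 40

```text
t: 6.47
eef_pos: [0.5199, 0.2235, 0.015]
ee_rot: [[0.983, 0.183, 0.0], [0.183, -0.983, 0.0], [0.0, -0.0, -1.0]]
wrist_force: [-0.6, 0.2, 2.3]
width: 0.0349
```

step_arm --moves '[[[0,0,0,0,0,0],[0,0,0,0,0,0],[0,0,-0.2,0,0,0],[0,0,-0.3,0,0,0],[0,0,-0.5,0,0,0]]]'

```text
t: 6.88
eef_pos: [0.5193, 0.2232, 0.0349]
ee_rot: [[0.983, 0.183, -0.001], [0.183, -0.983, -0.0], [-0.001, 0.0, -1.0]]
wrist_force: [-0.4, 0.9, -2.1]
width: 0.0355
```

step_arm --moves '[[[0,0,-0.5,0,0,0],[0,0,-0.5,0,0,0],[0,0,-0.8,0,0,0],[0,0,-0.8,0,0,0],[0,0,-0.8,0,0,0]]]'

```text
t: 7.3
eef_pos: [0.5199, 0.2234, 0.1047]
ee_rot: [[0.983, 0.183, 0.001], [0.183, -0.983, 0.0], [0.001, -0.0, -1.0]]
wrist_force: [-0.5, -0.2, -1.9]
width: 0.0355
```

step_arm --moves '[[[0,0,-0.8,0,0,0],[0,0,-0.8,0,0,0],[0,0,-0.8,0,0,0],[0,0,-0.8,0,0,0],[0,0,-0.8,0,0,0]]]'

```text
t: 7.72
eef_pos: [0.5197, 0.2234, 0.1848]
ee_rot: [[0.983, 0.183, 0.001], [0.183, -0.983, 0.0], [0.001, -0.0, -1.0]]
wrist_force: [1.3, 0.4, -1.4]
width: 0.0349
```

step_arm --moves '[[[0,0,-0.8,0,0,0],[0,0,-0.5,0,0,0],[0,0,0,0,0,0],[0,0,0,0,0,0]]]'

```text
t: 8.05
eef_pos: [0.5199, 0.2235, 0.2093]
ee_rot: [[0.983, 0.183, 0.001], [0.183, -0.983, 0.0], [0.001, -0.0, -1.0]]
wrist_force: [-0.7, 0.4, -3.3]
width: 0.0353
```

```bash
python3 snap.py w4
```

```text
8.05 [0.51988756 0.22347113 0.20932572] [[ 9.83033615e-01  1.83423007e-01  9.55501216e-04]
 [ 1.83422784e-01 -9.83034070e-01  3.16321183e-04]
 [ 9.97310831e-04 -1.35693663e-04 -9.99999493e-01]] [-0.6592422   0.42404801 -3.2911006 ] 0.03529169502177142 [1.72137818e+01 2.37563111e+01 8.59908472e+01 1.18040067e-03
 7.01951842e+01 9.66441821e+01] 1.2498317275995594
```

View pics/w4.png

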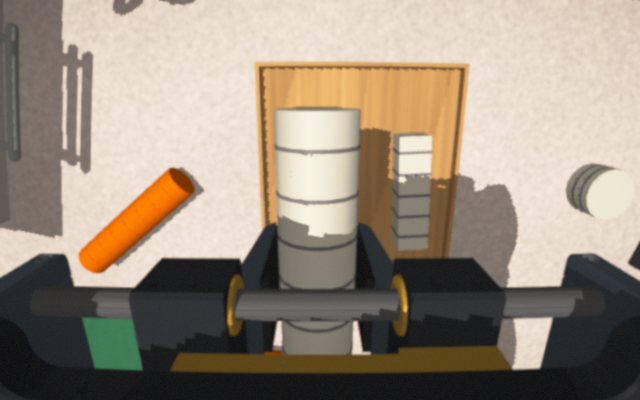

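The tower is held level between the pads, clear of the tray, with its far end at (318,108). I'll check its offset in the hand.

Run:
```python
from h import *
np.set_printoptions(precision=4,suppress=True)
c=load('w4');T=(np.eye(3),np.zeros(3))
for p,z in(((276,112),-.019),((360,112),-.019),((318,107.5),-.037),((318,110),-.037),((279,230),-.019),((358,230),-.019)):print(onz(c,*p,z,T))
# delta
yaw=np.radians(-5);R=np.array([[np.cos(yaw),np.sin(yaw)],[np.sin(yaw),-np.cos(yaw)]])
print(R.T@(np.array([.536,-.214])-[.5199,.2235]))
```

```text
[ 0.0736 -0.0161 -0.019 ]
[ 0.0736  0.019  -0.019 ]
[ 0.0761  0.0014 -0.037 ]
[ 0.0752  0.0014 -0.037 ]
[ 0.0209 -0.0164 -0.019 ]
[ 0.0209  0.0198 -0.019 ]
[0.0542 0.4344]
```

The tower's middle is within 0.5 mm of the grasp point along its axis. There is a camera bias of about 1.5 mm across the jaws, so I'm targeting (0.5355, -0.213) at yaw -5°.

step_arm --moves '[[[0,0,0,0,0,0.8],[0,0,0,0,0,0.8],[0,0,0,0,0,0.8],[0,0,0,0,0,0.71],[0.12,0.6,0,0,0,0]]]'

```text
t: 8.52
eef_pos: [0.5205, 0.2122, 0.2077]
ee_rot: [[0.996, -0.089, -0.002], [-0.089, -0.996, 0.0], [-0.002, 0.0, -1.0]]
wrist_force: [-0.0, -0.6, -2.8]
width: 0.0349
```

step_arm --moves '[[[0.12,0.95,0,0,0,0],[0.12,0.95,0,0,0,0],[0.12,0.95,0,0,0,0],[0.12,0.95,0,0,0,0],[0.12,0.95,0,0,0,0]]]'

```text
t: 8.93
eef_pos: [0.5243, 0.114, 0.2081]
ee_rot: [[0.996, -0.085, -0.002], [-0.085, -0.996, -0.0], [-0.002, 0.0, -1.0]]
wrist_force: [-0.3, -0.2, -2.8]
width: 0.0355
```

step_arm --moves '[[[0.12,0.95,0,0,0,0],[0.12,0.95,0,0,0,0],[0.12,0.95,0,0,0,0],[0.12,0.95,0,0,0,0],[0.12,0.95,0,0,0,0]]]'

```text
t: 9.35
eef_pos: [0.5279, 0.0184, 0.2081]
ee_rot: [[0.996, -0.085, -0.002], [-0.085, -0.996, -0.0], [-0.002, 0.0, -1.0]]
wrist_force: [0.8, -0.6, -2.1]
width: 0.0352
```

step_arm --moves '[[[0.12,0.95,0,0,0,0],[0.12,0.95,0,0,0,0],[0.12,0.95,0,0,0,0],[0.12,0.95,0,0,0,0],[0.12,0.95,0,0,0,0]]]'

```text
t: 9.77
eef_pos: [0.5315, -0.0772, 0.2081]
ee_rot: [[0.996, -0.085, -0.002], [-0.085, -0.996, 0.0], [-0.002, -0.0, -1.0]]
wrist_force: [0.2, 0.4, -2.9]
width: 0.0353
```

step_arm --moves '[[[0.12,0.95,0,0,0,0],[0.12,0.95,0,0,0,0],[0.12,0.95,0,0,0,0],[0.12,0.95,0,0,0,0],[0.12,0.95,0,0,0,0]]]'

```text
t: 10.18
eef_pos: [0.5351, -0.1728, 0.208]
ee_rot: [[0.996, -0.085, -0.002], [-0.085, -0.996, 0.001], [-0.002, -0.0, -1.0]]
wrist_force: [0.3, 0.0, -2.6]
width: 0.035
```

step_arm --moves '[[[0.12,0.95,0,0,0,0],[0.1,0.6,0,0,0,0],[0,0,0,0,0,0],[0,0,0,0,0,0],[0,0,0,0,0,0]]]'

```text
t: 10.6
eef_pos: [0.5373, -0.202, 0.2086]
ee_rot: [[0.996, -0.086, -0.001], [-0.086, -0.996, 0.001], [-0.001, -0.001, -1.0]]
wrist_force: [-0.3, 0.5, -3.1]
width: 0.0353
```

```bash
python3 snap.py w5
```

```text
10.6 [ 0.53734863 -0.20204606  0.20855759] [[ 9.96273812e-01 -8.62434592e-02 -7.46303571e-04]
 [-8.62429812e-02 -9.96273921e-01  6.50564334e-04]
 [-7.99629703e-04 -5.83776765e-04 -9.99999510e-01]] [-0.25094176  0.47330934 -3.14909708] 0.035272486046045916 [-2.65744166e+01  2.45060360e+01  8.48108680e+01  1.50500595e-02
  7.07380143e+01  6.83681316e+01] 0.5887062625982814
```

View pics/w5.png

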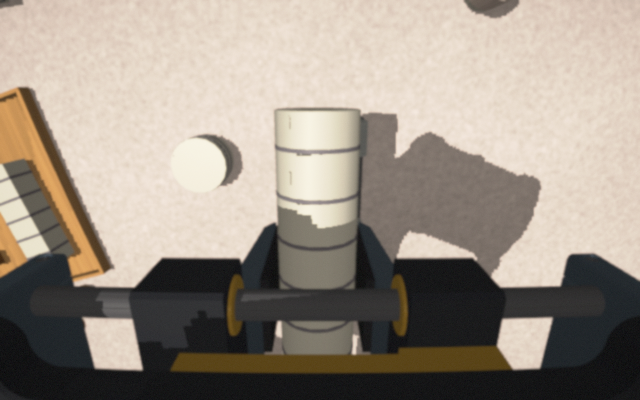

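The tower now hides the V-block from the wrist camera. I need another 11 mm across; then I'll lower it to just above the yokes and check from the fixed cameras.

step_arm --moves '[[[-0.04,0.55,0,0,0,0.01],[0,0,0.9,0,0,0],[0,0,0.9,0,0,0],[0,0,0.9,0,0,0],[0,0,0.9,0,0,0]]]'

```text
t: 11.07
eef_pos: [0.536, -0.2135, 0.1363]
ee_rot: [[0.996, -0.087, 0.0], [-0.087, -0.996, -0.0], [0.0, 0.0, -1.0]]
wrist_force: [0.4, 0.3, -1.6]
width: 0.035
```

step_arm --moves '[[[0,0,0.7,0,0,0],[0,0,0.4,0,0,0],[0,0,0.2,0,0,0],[0,0,0,0,0,0],[0,0,0,0,0,0]]]'

```text
t: 11.48
eef_pos: [0.5363, -0.2137, 0.1115]
ee_rot: [[0.996, -0.087, 0.001], [-0.087, -0.996, -0.0], [0.001, 0.0, -1.0]]
wrist_force: [-0.4, -0.0, -2.0]
width: 0.0352
```

```bash
python3 snap.py w6
python3 - <<'E'
from station import *
import pickle
from h import *
for n in('scene','side'):
    c=read_camera(n);pickle.dump(c,open(n+'1.pkl','wb'))
a=load('scene1')['image'][:,:,::-1];b=load('side1')['image'][:,:,::-1]
cr=lambda i,x,y,w,h:cv2.resize(i[y:y+h,x:x+w],(400,300),interpolation=cv2.INTER_CUBIC)
cv2.imwrite('pics/c1.png',np.hstack([cr(a,200,165,100,75),cr(b,300,115,100,75)]))
E
```

```text
11.4833 [ 0.53631674 -0.21371775  0.11148088] [[ 9.96171343e-01 -8.74200187e-02  6.28416674e-04]
 [-8.74198201e-02 -9.96171502e-01 -3.36911929e-04]
 [ 6.55463629e-04  2.80685936e-04 -9.99999746e-01]] [-0.35615001 -0.02657314 -2.01822729] 0.03524365461968067 [-2.76520423e+01  3.12308573e+01  9.05708467e+01 -4.57420115e-04
  5.81574440e+01  6.73633937e+01] 0.5670885942724952
```

View pics/c1.png

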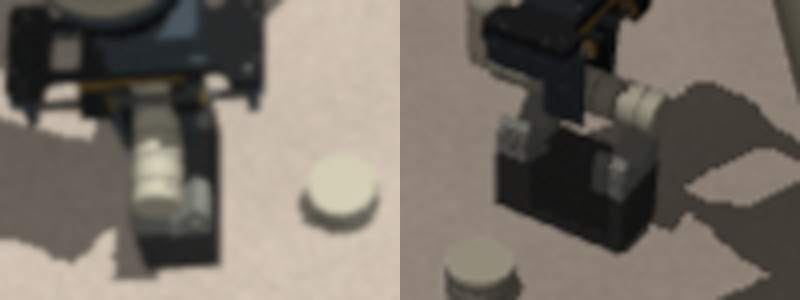

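View pics/w6.png

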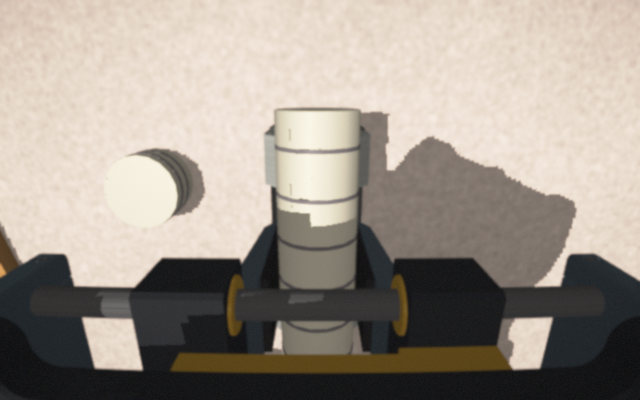

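The wrist view shows the far yoke's flats on both sides of the tower (edges at 265 and ~369, rows 128-185), so the groove is about centred under it. I'll measure that offset.

Run:
```python
from h import *
np.set_printoptions(precision=4,suppress=True)
c=load('w6');T=c['T'];z=.094-T[1][2]
I=(np.eye(3),np.zeros(3))
print(c['image'][155,255:282].mean(1).astype(int),c['image'][155,355:380].mean(1).astype(int),c['image'][175,355:380].mean(1).astype(int))
for u,v in((264.5,155),(369,155),(264.5,180),(369,180),(318,130)):print(onz(c,u,v,-z,I))
i=c['image'][90:210,240:400,::-1];cv2.imwrite('pics/w6c.png',cv2.resize(i,None,fx=4,fy=4,interpolation=cv2.INTER_CUBIC))
```

```text
[226 228 227 227 228 227 229 227 220 204 183 175 175 176 176 176 175 176
 175 170 164 164 172 183 193 201 204] [148 140 129 113 100  93  92  92  91  92  90  89  91  94 103 117 121 124
 124 123 122 121 120 119 119] [143 132 119 104  95  90  90  88  89  89  88  90  94 101 110 115 119 118
 119 120 120 121 121 123 122]
[ 0.0496 -0.0272  0.0175]
[0.0496 0.0287 0.0175]
[ 0.0359 -0.0277  0.0175]
[0.0359 0.0292 0.0175]
[0.0628 0.0014 0.0175]
```

View pics/w6c.png

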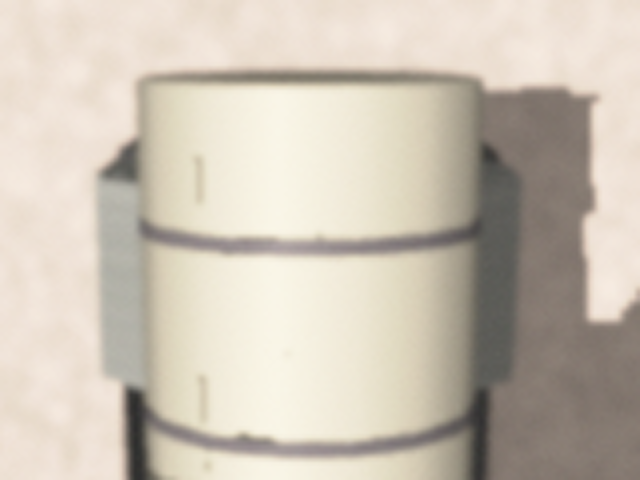

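Yoke centre reads tool y = +0.8 mm and the tower +1.5 mm, so I'll shift by -0.7 mm. Along the groove, the yoke's far edge is at ~0.060, which means it is centred. Lowering slowly.

step_arm --moves '[[[0,-0.035,0.3,0,0,0],[0,0,0.3,0,0,0],[0,0,0.3,0,0,0],[0,0,0.2,0,0,0],[0,0,0.1,0,0,0]]]'

```text
t: 12.05
eef_pos: [0.5356, -0.2127, 0.0859]
ee_rot: [[0.996, -0.088, -0.001], [-0.088, -0.996, 0.001], [-0.001, -0.001, -1.0]]
wrist_force: [0.7, -1.1, -3.0]
width: 0.0351
```

step_arm --moves '[[[0,0,0.05,0,0,0],[0,0,0,0,0,0],[0,0,0,0,0,0]]]'

```text
t: 12.3
eef_pos: [0.5361, -0.2129, 0.086]
ee_rot: [[0.996, -0.088, 0.0], [-0.088, -0.996, -0.0], [0.0, -0.0, -1.0]]
wrist_force: [-0.7, -0.1, -2.0]
width: 0.0353
```

step_arm --moves '[[[0,0,0.1,0,0,0],[0,0,0.1,0,0,0],[0,0,0,0,0,0],[0,0,0,0,0,0]]]'

```text
t: 12.63
eef_pos: [0.536, -0.2129, 0.0818]
ee_rot: [[0.996, -0.088, -0.0], [-0.088, -0.996, 0.0], [-0.0, -0.0, -1.0]]
wrist_force: [0.1, -0.2, -2.7]
width: 0.0358
```

step_arm --moves '[[[0,0,0.05,0,0,0],[0,0,0.05,0,0,0],[0,0,0,0,0,0],[0,0,0,0,0,0]]]'

```text
t: 12.97
eef_pos: [0.536, -0.2129, 0.0799]
ee_rot: [[0.996, -0.088, -0.0], [-0.088, -0.996, 0.0], [-0.0, -0.0, -1.0]]
wrist_force: [0.5, -0.2, -1.8]
width: 0.0351
```

step_arm --moves '[[[0,0,0.03,0,0,0],[0,0,0,0,0,0],[0,0,0,0,0,0]]]'

```text
t: 13.22
eef_pos: [0.536, -0.2129, 0.0793]
ee_rot: [[0.996, -0.088, -0.0], [-0.088, -0.996, 0.0], [-0.0, -0.0, -1.0]]
wrist_force: [-0.1, 0.5, -2.5]
width: 0.0357
```

step_arm --moves '[[[0,0,0.03,0,0,0],[0,0,0,0,0,0],[0,0,0,0,0,0]]]'

```text
t: 13.47
eef_pos: [0.5361, -0.213, 0.0788]
ee_rot: [[0.996, -0.088, 0.0], [-0.088, -0.996, -0.0], [0.0, 0.0, -1.0]]
wrist_force: [-0.5, -0.3, 0.1]
width: 0.0351
```

step_arm --moves '[[[0,0,0.02,0,0,0],[0,0,0,0,0,0],[0,0,0,0,0,0]]]'

```text
t: 13.72
eef_pos: [0.5362, -0.213, 0.0786]
ee_rot: [[0.996, -0.088, 0.0], [-0.088, -0.996, -0.0], [0.0, 0.0, -1.0]]
wrist_force: [-1.6, -1.5, 6.6]
width: 0.0356
```

Contact at the expected height (grasp point 97.6 mm). Now easing up to about 10 N.

step_arm --moves '[[[0,0,0.008,0,0,0],[0,0,0,0,0,0],[0,0,0,0,0,0],[0,0,0,0,0,0]]]'

```text
t: 14.05
eef_pos: [0.5362, -0.2131, 0.0786]
ee_rot: [[0.996, -0.088, 0.001], [-0.088, -0.996, -0.0], [0.001, 0.0, -1.0]]
wrist_force: [-2.1, 0.2, 7.9]
width: 0.035
```

step_arm --moves '[[[0,0,0,0,0,0],[0,0,0,0,0,0],[0,0,0,0,0,0],[0,0,0,0,0,0],[0,0,0,0,0,0]]]'

```text
t: 14.47
eef_pos: [0.5362, -0.213, 0.0786]
ee_rot: [[0.996, -0.088, 0.001], [-0.088, -0.996, -0.0], [0.001, 0.0, -1.0]]
wrist_force: [-2.6, 0.0, 8.0]
width: 0.0357
```

```bash
python3 snap.py w7
python3 - <<'E'
from station import *
import pickle
from h import *
for n in('scene','side'):
    c=read_camera(n);pickle.dump(c,open(n+'2.pkl','wb'))
    s=sense();print(s['t'],s['wrist_force'],s['moment'],s['eef_pos'])
a=load('scene2')['image'][:,:,::-1];b=load('side2')['image'][:,:,::-1];w=load('w7')['image'][:,:,::-1]
cr=lambda i,x,y,w,h:cv2.resize(i[y:y+h,x:x+w],(400,300),interpolation=cv2.INTER_CUBIC)
cv2.imwrite('pics/c2.png',np.vstack([np.hstack([cr(a,200,165,100,75),cr(b,300,115,100,75)]),np.hstack([cr(w,240,90,160,120),cr(w,0,0,640,400)])]))
E
```

```text
14.4667 [ 0.53619454 -0.21304282  0.07856579] [[ 9.96133950e-01 -8.78457874e-02  5.21353035e-04]
 [-8.78456353e-02 -9.96134052e-01 -3.07835108e-04]
 [ 5.46379529e-04  2.60846413e-04 -9.99999817e-01]] [-2.60237503  0.01863267  7.99780883] 0.035700433437686536 [-2.75971516e+01  3.37971781e+01  9.22010218e+01 -2.21719970e-03
  5.39671567e+01  6.74438370e+01] 0.0783990120376669
14.5667 [-2.76303356 -0.24555857  8.49630792] [-0.00247576  0.33710264 -0.2569901 ] [ 0.53623371 -0.21305441  0.07860435]
14.6167 [-2.66781174 -0.50546274  6.81563532] [-0.03448359  0.4056784  -0.26726293] [ 0.536213   -0.21307     0.07857381]
```

View pics/c2.png

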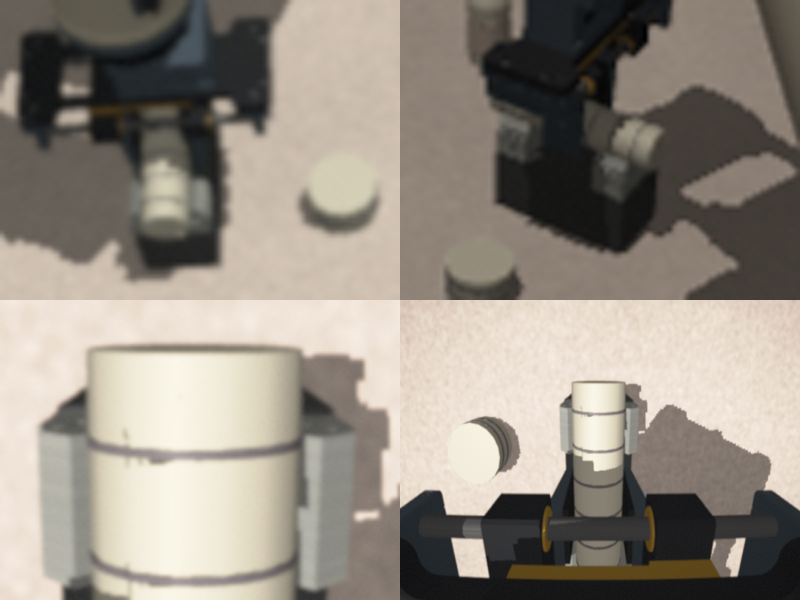

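The tower sits down in both yokes: the flats are even on both sides, and it is parallel to them. The press is ~8 N, with a small yaw moment (-0.26 Nm) and -2.7 N along the groove. I'll relieve both slightly and press to ~10 N.

step_arm --moves '[[[-0.01,0,0.003,0,0,0.03],[0,0,0,0,0,0],[0,0,0,0,0,0],[0,0,0,0,0,0],[0,0,0,0,0,0]]]'

```text
t: 15.03
eef_pos: [0.5362, -0.213, 0.0785]
ee_rot: [[0.996, -0.09, 0.001], [-0.09, -0.996, -0.0], [0.001, 0.0, -1.0]]
wrist_force: [-0.1, -1.5, 5.7]
width: 0.0357
```

Run:
```python
from station import *
for i in range(4):
    s=sense();print(s['t'],s['wrist_force'],s['moment'],s['eef_pos'],s['width']);read_camera('side')
```

```text
15.0333 [-0.05854236 -1.53464366  5.690154  ] [-0.0132698   0.12688535 -0.1462348 ] [ 0.53620473 -0.21303899  0.07849911] 0.03565348097474093
15.0833 [-1.27173023 -0.93705385  7.43979944] [ 0.03198517  0.09395214 -0.16727826] [ 0.53619987 -0.21304701  0.07850561] 0.03526486436312475
15.1333 [-0.1208622  -1.04592091  5.93968195] [ 0.04597005  0.14617811 -0.25196864] [ 0.53619983 -0.21304657  0.07850525] 0.03546813911733058
15.1833 [-0.39820242 -1.13564382  6.22788945] [ 0.01799975  0.15631987 -0.23504848] [ 0.53620585 -0.21307759  0.07850533] 0.03502157164057365
```

step_arm --moves '[[[0,0,0.01,0,0,0.06],[0,0,0,0,0,0],[0,0,0,0,0,0],[0,0,0,0,0,0],[0,0,0,0,0,0]]]'

```text
t: 15.65
eef_pos: [0.5362, -0.2131, 0.0784]
ee_rot: [[0.995, -0.095, 0.001], [-0.095, -0.995, -0.001], [0.001, 0.0, -1.0]]
wrist_force: [-1.5, -0.7, 8.7]
width: 0.0354
```

```bash
cat > f.py <<'E'
from station import *
import numpy as np
L=[]
for i in range(5):
    s=sense();L.append([*s['wrist_force'],*s['moment'],*s['eef_pos'],s['width']]);read_camera('side')
print(s['t'],np.mean(L,0).round(4),s['ee_rot'][1,0])
E
python3 f.py
```

```text
15.85 [-1.2295 -0.7215  8.6476 -0.0234  0.2416  0.0845  0.5362 -0.2131  0.0784
  0.0353] -0.09528974616901507
```

step_arm --moves '[[[0,0,0.006,0,0,-0.01],[0,0,0,0,0,0],[0,0,0,0,0,0],[0,0,0,0,0,0],[0,0,0,0,0,0]]]'

```text
t: 16.32
eef_pos: [0.5362, -0.2131, 0.0784]
ee_rot: [[0.996, -0.094, 0.001], [-0.094, -0.996, -0.001], [0.001, 0.001, -1.0]]
wrist_force: [-1.1, -0.3, 11.1]
width: 0.0355
```

step_arm --moves '[[[0,0,0,0,0,0],[0,0,0,0,0,0],[0,0,0,0,0,0],[0,0,0,0,0,0],[0,0,0,0,0,0]]]'

```text
t: 16.73
eef_pos: [0.5362, -0.2131, 0.0784]
ee_rot: [[0.996, -0.094, 0.001], [-0.094, -0.996, -0.001], [0.001, 0.001, -1.0]]
wrist_force: [-1.7, -0.3, 10.4]
width: 0.0355
```

```bash
python3 f.py; python3 snap.py w8
python3 - <<'E'
from h import *
np.set_printoptions(precision=4,suppress=True)
c=load('w8');I=(np.eye(3),np.zeros(3))
w=c['image'][90:230,220:420,::-1];cv2.imwrite('pics/w8c.png',cv2.resize(w,None,fx=4,fy=4,interpolation=cv2.INTER_CUBIC))
E
```

```text
16.9333 [-1.8386  0.0515 10.4706  0.025   0.3599  0.0388  0.5362 -0.2131  0.0784
  0.0354] -0.09449902932912106
16.9833 [ 0.53621402 -0.21311405  0.07838122] [[ 9.95525890e-01 -9.44840857e-02  9.79641467e-04]
 [-9.44835192e-02 -9.95526239e-01 -6.09305858e-04]
 [ 1.03282849e-03  5.14019783e-04 -9.99999335e-01]] [-0.85422949 -0.38964983 10.11257382] 0.03549539972267448 [-2.76006231e+01  3.38032839e+01  9.22303361e+01 -6.10491366e-03
  5.39004641e+01  6.78245830e+01] 0.045253474614132094
```

View pics/w8c.png

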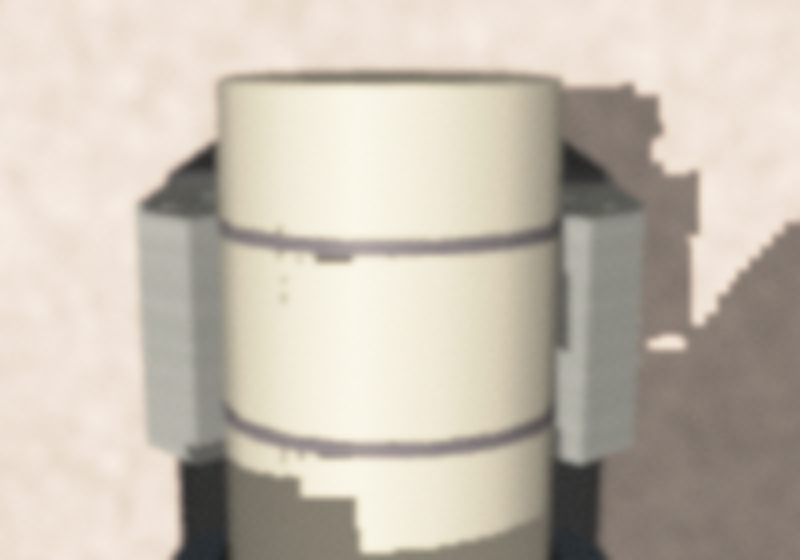

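The picture shows the tower centred in the yoke (82 px and 83 px of yoke visible left and right) and parallel to it. Steady press is 10.4 N with sideways force ≈ 0 and twist ≈ 0.04 Nm. Handing in.

```bash
python3 -c "
from station import *
print(hand_in())"
```

```text
the job is handed in; nothing more can be done
None
```

I lifted the white round tower out of the tray, lowered it lengthwise into the V-block, and handed in at about 17 s while still gripping it (40 N grip) and pressing it down. `hand_in()` gives no verdict, so the result rests on my own checks.

**Last checks:**
- **Height:** the grasp point is 97.4 mm above the table; a seated tower's axis should be at 97.5 mm.
- **Press:** about 10.4 N down at the wrist, with almost no sideways force.
- **Across the groove:** the far yoke shows evenly on both sides of the tower, 82 px against 83 px.
- **Along the groove:** the tower's middle is about 1 mm or less from the V-block's middle.
- **Other things on the table:** I did not touch any of them, but I did not measure their positions again at the end.

**What did not fully agree:**
- **Camera offset:** the wrist camera read about 1.5 mm off across the jaws. I corrected for it by comparing the tower with the yoke in the same picture.
- **Twist when first seated:** there was a -0.26 Nm twist, which I removed by turning the tool 0.4°. The tool yaw is now -5.4°, against -5.0° measured for the groove. That is about 0.007 rad, within the 0.04 rad limit.
- **Pull along the groove:** 1 to 2 N is left along the groove.
- **Near yoke:** the gripper hid it from the wrist camera, so I judged its seating only from the forces and the side and scene views.

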